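# Slide the white carving under the dust hood

### The arm

A 6-joint arm with a two-finger parallel gripper is mounted at the origin on the work surface. World frame = base frame: x ahead of the robot, y to its left, z up, the work surface at z = 0. Lengths are in m, angles in rad, forces in N, time in s.
With the tool pointing down it reaches from about 0.275 to 0.75 m from the base axis. Payload 10.2 kg.
Tool frame: the origin (TCP) lies at the very end of the fingers, on their centre line; the grasp point (between the pads) lies robot.hold_point_z behind it (robot.hold_point_z is the distance from the TCP to the grasp point, in m); x points along the fingers, y is the direction in which the jaws open and shut, and the axes are right-handed (so a half turn about x gives the same grasp; the last joint's range is limited). The gripper opens to 88 mm and grips with 3 to 60 N. Pads are 18 mm wide; open, the fingers measure 123 mm over their backs; the gripper's body (75 mm by 187 mm) begins 45 mm behind the grasp point.
Start: joints at [1.06, 0.313, 1.498, -0, 1.331, -0.223], TCP at [0.149, 0.503, 0.239] pointing down, gripper open.
Joint ranges: [-2.94, 2.94], [-0.97, 2.17], [0.19, 2.56], [-1.23, 4.37], [0.02, 3.11], [-2.88, 2.88]. Speed limits (rad/s): [2.39, 2.39, 3.01, 3.14, 3.14, 3.14].

### API

Orientations are given as [roll, pitch, yaw] about the fixed x, y, z axes, in that order (R = Rz(yaw) Ry(pitch) Rx(roll)).
In Python, from bench import robot gives the robot as it stands. The module is installed in compiled form; this text tells all that it offers. Calls block until the motion is done:
- robot.move_ptp(position, orientation): joint-space move of the TCP to a pose.
- robot.move_linear(position, speed=0.15, rot=None, until_force=None): straight line of the TCP; rot=None keeps the orientation; speed is the mean speed in m/s. With until_force (N) it stops when the force on the tool has changed by that much, and returns True; else False.
- robot.goto_joints(angles): joint-space move.
- robot.gripper_to(opening, newtons=None): finger opening in m; newtons is the grip in N (None keeps the last); returns when the fingers have stopped.
- robot.sleep(seconds).
- robot.ik(position, orientation): joint angles nearest the present ones, or None.
- robot.grab_frame(name): name is "scene" or "top" or "wrist"; returns a dict with "frame" (384x512x3 uint8, red, green, blue), "mtx" (3x3 intrinsics, pixels), "eye" and "rotation" of the camera in the world; the wrist camera has in their place "hand_eye" (4x4, takes a point from camera to tool coordinates, whose origin is the TCP and whose axes are the tool frame's). Camera axes: x right, y up, looking along -z (the intrinsics and any distortion apply to the point x, -y, -z); pixel columns grow to the right and rows downward; lengths in m; the calibration is good to about 2 mm. A picture is of the moment at which its call begins: read the wrist's pose just before it. There is no depth.
A pose or a line that the arm cannot do raises robot.IKError and nothing moves.
- robot.sign_off(): hands the job in, once; it reports no verdict.
Readings, each from a call of its own:
- robot.read_t(): time.
- robot.read_q(): joint angles.
- robot.read_dq(): joint speeds.
- robot.read_tau(): joint torques, N m.
- robot.read_position(): TCP position.
- robot.read_eef_rot(): TCP orientation.
- robot.read_force(): force on the tool from outside, world axes, zero at the start.
- robot.read_moment(): the same for the moment, N m.
- robot.read_width(): finger opening in m.
Only numpy, scipy, OpenCV 4.12 (cv2) and the standard library are available. Lean on these libraries where they do the work, as an engineer would, in place of code of your own. Each camera call takes 0.05 s, during which the arm holds its last target.

### The job

The white stone is next to be dusted off: take its work sled by the steel grip block and slide it, stone end first, through the mouth of the dust hood and under the clear roof until the front edge of its board is home against the hood's back wall. Leave it there straight and flat on the bench, and leave the amber and green sleds where they are.

Things in the scene. Friction and masses are not known exactly. Their poses are not given: they have to be found in the camera images.
- white_sled: Sled to move: plywood board 180 long (x), 60 wide, 10 thick, loose and flat on the bench. Bare steel grip block 44 (x) x 24 (y), top 84 above bench, centred at x=-60, y=0. Cream-white domed stone, 44 wide, top 51 above bench, cemented on at x=+55. Origin: centre of board's underside; x points to the stone end, z up. 0.35-0.7 kg, mostly the grip block.
- amber_sled: Bystander, to be left alone: a sled with the same board, grip block, sizes and axes as the white one, but carrying a brown-orange vase-shaped stone.
- green_sled: Bystander, to be left alone: a sled with the same board, grip block, sizes and axes as the white one, but carrying a dark green drum-shaped stone.
- dust_hood: Fixed grey hood, clear roof (top 77 above bench), no floor; white drum behind. Its one opening, the mouth (orange strip above), is 90 wide, 70 high; 90 deep inside. Origin: mouth centre at bench level; x points straight in, z up; back wall's inner face at x=+90. A home sled's origin is at this origin; its grip block, too tall to enter, stays outside, 60 before the mouth.
Things that resemble listed ones, but are neither listed nor needed, are in the scene too. Leave any purple look-alike of the white_sled alone.

How it is judged:
At the end, for the whole second after the job is handed in: The white sled lies flat on the bench and at rest, stone end inside the hood, its board's front edge within 12 mm of the back wall, its origin within 22 mm of the hood's centre line, straight to within 11 degrees; the amber and green sleds are within 25 mm of where they started (x of white_sled in the frame of dust_hood between -0.012 and 0.008 m and y of white_sled in the frame of dust_hood between -0.022 and 0.022 m and angle between the x axis of white_sled and the x axis of dust_hood, either way round below 0.2 rad and angle between white_sled's own z axis and vertical below 0.06 rad and height (world z) of white_sled below 0.006 m and linear speed of white_sled below 0.01 m/s and distance of each of amber_sled, green_sled from where it was at the start of the episode below 0.025 m); the robot touches nothing.
It fails at once if the amber or green sled is pushed or carried more than 25 mm from its place (distance of any of amber_sled, green_sled from where it was at the start of the episode above 0.025 m).
It also fails if it takes over 40 s, if anything falls off the work surface, if the arm or the gripper's body presses on something with over 40 N, if the wrist force passes 120 N, or if a joint passes its speed limit or range.

## Working session

There is one attempt and no reset: what is moved stays moved. The work goes in short steps, each a Python script; the robot and the scene stay as the last script left them, time stands still between calls to the robot, and variables do not carry over. Pictures are saved under pics/ and viewed, and the job is handed in when it is done.

```bash
mkdir -p pics; python3 - <<'E'
from bench import robot
import cv2,pickle
for n in ["scene","top","wrist"]:
    p=(robot.read_position(),robot.read_eef_rot())
    f=robot.grab_frame(n); f['tcp']=p
    pickle.dump(f,open(f'{n}0.pkl','wb'))
    cv2.imwrite(f'pics/{n}0.png',f['frame'][:,:,::-1])
    print(n,{k:v for k,v in f.items() if k!='frame'})
print(robot.read_t(),robot.hold_point_z,robot.read_width())
E
```

```text
scene {'mtx': array([[490.11135909,   0.        , 261.5831587 ],
       [  0.        , 490.11135909, 192.71699156],
       [  0.        ,   0.        ,   1.        ]]), 'eye': array([ 1.26333949, -0.510059  ,  0.73060836]), 'rotation': array([0.91860319, 0.00449341, 1.09611762]), 'tcp': (array([0.14891116, 0.5031981 , 0.23817965]), array([-1.80835279,  1.56958547, -2.09616615]))}
top {'mtx': array([[399.64778214,   0.        , 259.15474583],
       [  0.        , 399.64778214, 189.74853391],
       [  0.        ,   0.        ,   1.        ]]), 'eye': array([ 0.25387413, -0.0760802 ,  1.07065551]), 'rotation': array([ 0.17561656,  0.00947713, -1.58838745]), 'tcp': (array([0.14890555, 0.50318364, 0.23816571]), array([-1.80166456,  1.56948723, -2.08948745]))}
wrist {'mtx': array([[315.0076255 ,   0.        , 256.37235065],
       [  0.        , 315.0076255 , 198.2212766 ],
       [  0.        ,   0.        ,   1.        ]]), 'hand_eye': array([[-2.92123979e-04,  2.65721940e-01, -9.64049670e-01,
        -1.45563224e-01],
       [ 9.99999897e-01,  4.12032497e-04, -1.89448614e-04,
        -1.43693238e-03],
       [ 3.46879140e-04, -9.64049626e-01, -2.65722033e-01,
        -6.77234048e-02],
       [ 0.00000000e+00,  0.00000000e+00,  0.00000000e+00,
         1.00000000e+00]]), 'tcp': (array([0.14890823, 0.50322545, 0.23824321]), array([-1.77228568,  1.56971091, -2.06000123]))}
0.15 0.0187 0.08828636761936519
```

View pics/scene0.png

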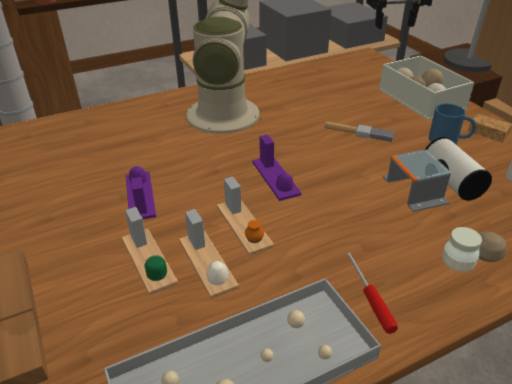

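View pics/top0.png

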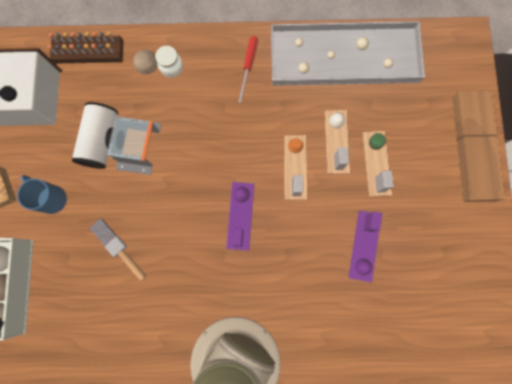

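View pics/wrist0.png

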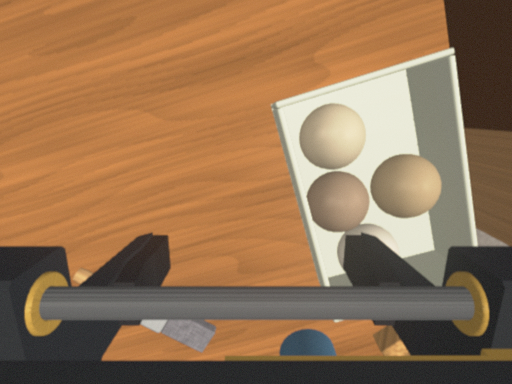

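```bash
python3 - <<'E'
import cv2,pickle
t=pickle.load(open('top0.pkl','rb'))['frame'][:,:,::-1]
s=pickle.load(open('scene0.pkl','rb'))['frame'][:,:,::-1]
def crop(im,x,y,w,h,k,n):
    cv2.imwrite(n,cv2.resize(im[y:y+h,x:x+w],None,fx=k,fy=k,interpolation=cv2.INTER_CUBIC))
crop(t,275,100,130,110,6,'pics/t_sl.png')
crop(t,70,95,100,85,7,'pics/t_hood.png')
crop(s,380,130,120,90,6,'pics/s_hood.png')
crop(s,110,170,170,125,4.7,'pics/s_sl.png')
E
```

```text
(no output)
```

View pics/t_sl.png

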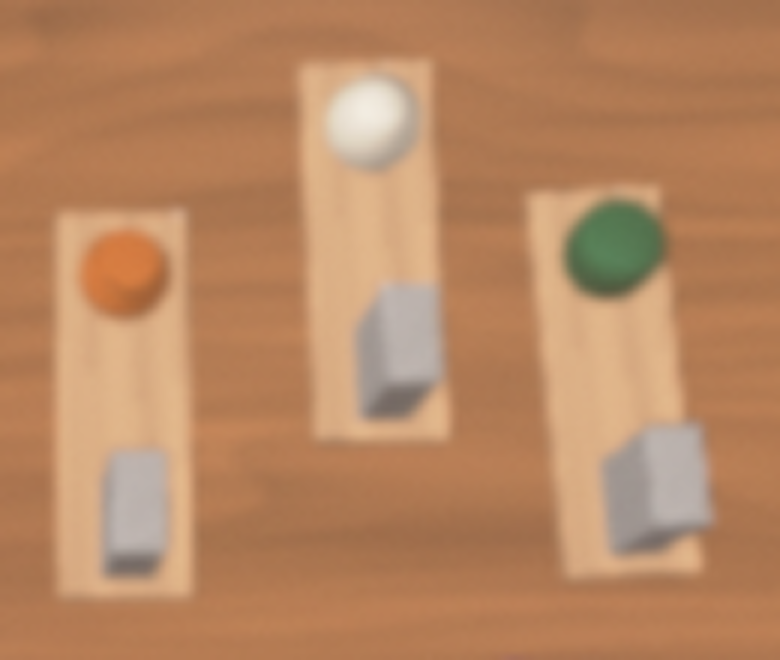

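View pics/t_hood.png

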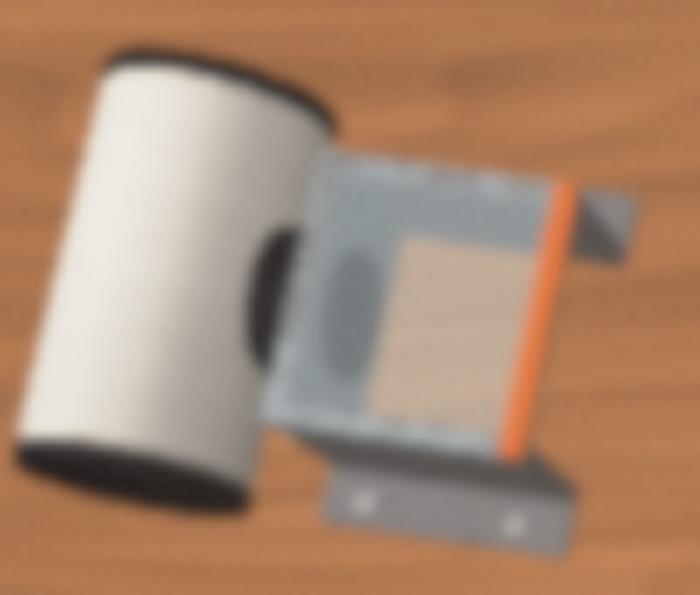

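View pics/s_hood.png

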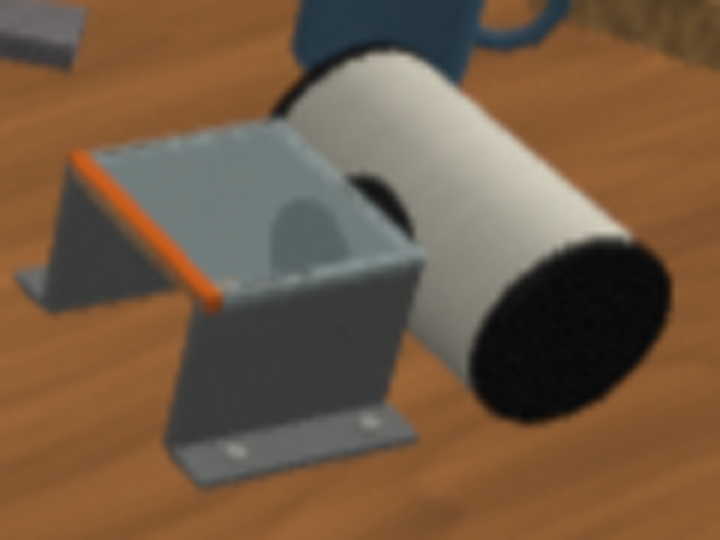

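View pics/s_sl.png

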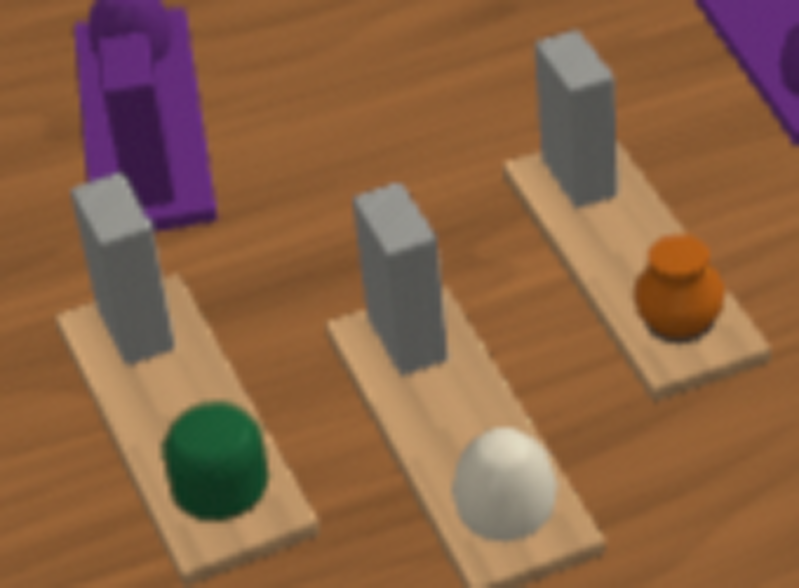

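```bash
cat > h.py <<'E'
import numpy as np,cv2,pickle
from scipy.spatial.transform import Rotation as R
from scipy.optimize import least_squares
def ray(f,uv):
    K=f['mtx'];d=np.array([(uv[0]-K[0,2])/K[0,0],-(uv[1]-K[1,2])/K[1,1],-1.])
    return R.from_euler('xyz',f['rotation']).as_matrix()@d
def back(f,uv,z):
    d=ray(f,uv);e=np.array(f['eye']);return e+d*(z-e[2])/d[2]
def proj(f,p):
    q=R.from_euler('xyz',f['rotation']).as_matrix().T@(np.array(p)-f['eye']);K=f['mtx']
    return np.array([K[0,2]+K[0,0]*q[0]/-q[2],K[1,2]-K[1,1]*q[1]/-q[2]])
def cr(p,x0,y0,k): return ((p[0]+.5)/k-.5+x0,(p[1]+.5)/k-.5+y0)
E
python3 - <<'E'
from h import *
t=pickle.load(open('top0.pkl','rb'));s=pickle.load(open('scene0.pkl','rb'))
S={'white':([(301,63),(433,60),(449,437),(315,438)],[(470,588),(604,543),None,(329,325)]),
'amber':([(57,211),(187,209),(192,597),(57,597)],[(655,390),(768,350),None,(505,165)]),
'green':([(529,193),(657,187),(702,573),(565,577)],[(186,573),(317,523),None,(59,318)])}
C=np.array([[.09,.03,.01],[.09,-.03,.01],[-.09,-.03,.01],[-.09,.03,.01]])
Cs=np.array([[.09,-.03,.01],[.09,.03,.01],None,[-.09,-.03,.01]],dtype=object)
def pl(v,p): c,n=np.cos(v[2]),np.sin(v[2]);return np.array([v[0]+c*p[0]-n*p[1],v[1]+n*p[0]+c*p[1],p[2]])
for n,(a,b) in S.items():
    obs=[(t,cr(u,275,100,6),p) for u,p in zip(a,C)]
    if n=='white': obs+= [(t,cr(u,275,100,6),p) for u,p in [((385,283),(-.038,.012,.084)),((434,287),(-.038,-.012,.084)),((441,377),(-.082,-.012,.084)),((390,378),(-.082,.012,.084))]]
    obs2=[(s,cr(u,110,170,4.7),p) for u,p in zip(b,Cs) if u is not None]
    for o in (obs,obs2,obs+obs2):
        r=least_squares(lambda v:np.concatenate([proj(f,pl(v,p))-u for f,u,p in o]),[.5,-.2,0])
        print(n,r.x.round(4),np.degrees(r.x[2]).round(1),'rms px',np.sqrt((r.fun**2).mean()).round(2))
th=[((637,195),(0,-1,.002)),((622,265),None)]
for u,z in [((637,195),.002),((565,555),.002),((575,490),.002),((622,265),.002),((329,523),.002),((400,238),0),((577,182),.077),((522,462),.077),((320,150),.077),((262,422),.077)]:
    print(u,back(t,cr(u,70,95,7),z).round(4))
print('scene')
for u,z in [((15,275),.002),((202,488),.002),((168,443),.002),((53,310),.002),((418,437),.002),((78,155),.077),((210,305),.077),((425,255),.077),((280,120),.077)]:
    print(u,back(s,cr(u,380,130,6),z).round(4))
E
```

```text
white [ 0.5752 -0.2859 -0.0113] -0.6 rms px 0.49
white [ 0.574  -0.2849 -0.0196] -1.1 rms px 0.53
white [ 0.5749 -0.2857 -0.0133] -0.8 rms px 0.54
amber [ 0.505  -0.1683 -0.0256] -1.5 rms px 0.13
amber [ 0.5044 -0.1682 -0.0281] -1.6 rms px 0.53
amber [ 0.5048 -0.1683 -0.0268] -1.5 rms px 0.37
green [ 0.5103 -0.3905  0.0316] 1.8 rms px 0.2
green [ 0.5108 -0.39    0.0297] 1.7 rms px 0.62
green [ 0.5106 -0.3902  0.0313] 1.8 rms px 0.45
(637, 195) [0.6408 0.204  0.002 ]
(565, 555) [0.4937 0.2285 0.002 ]
(575, 490) [0.5198 0.2253 0.002 ]
(622, 265) [0.6117 0.2092 0.002 ]
(329, 523) [0.5084 0.3218 0.002 ]
(400, 238) [0.6255 0.2993 0.    ]
(577, 182) [0.6192 0.2069 0.077 ]
(522, 462) [0.512  0.2239 0.077 ]
(320, 150) [0.6338 0.3037 0.077 ]
(262, 422) [0.5291 0.3203 0.077 ]
scene
(15, 275) [0.491  0.2304 0.002 ]
(202, 488) [0.6388 0.2046 0.002 ]
(168, 443) [0.6109 0.2116 0.002 ]
(53, 310) [0.5187 0.2285 0.002 ]
(418, 437) [0.6536 0.3019 0.002 ]
(78, 155) [0.5151 0.2298 0.077 ]
(210, 305) [0.6202 0.207  0.077 ]
(425, 255) [0.633  0.3028 0.077 ]
(280, 120) [0.5327 0.3206 0.077 ]
```

```bash
cat >> h.py <<'E'
W=(0.575,-0.2856,-0.0133); H=(0.5663,0.2167,1.408)
def rot(yaw,sg):
    x=np.array([0,0,-1.]);y=sg*np.array([-np.sin(yaw),np.cos(yaw),0]);return R.from_matrix(np.c_[x,y,np.cross(x,y)]).as_euler('xyz')
def at(o,lx,ly,z): 
    c,s=np.cos(o[2]),np.sin(o[2]);return [o[0]+c*lx-s*ly,o[1]+s*lx+c*ly,z]
GX=-0.052
E
python3 -W ignore - <<'E'
from h import *
from bench import robot
for sg in(1,-1):
  for o,l,z in((W,GX,.16),(W,GX,.04),(H,GX-.105,.16),(H,GX-.105,.04),(H,GX,.04)):
    q=robot.ik(at(o,l,0,z),rot(o[2],sg)); print(sg,None if q is None else np.round(q,2))
E
```

```text
1 [-0.7   0.53  1.38  0.    1.23 -2.25]
1 [-0.7   0.68  1.48  0.    0.98 -2.25]
1 None
1 None
1 None
-1 [-0.7   0.53  1.38  0.    1.23  0.89]
-1 [-0.7   0.68  1.48  0.    0.98  0.89]
-1 [-0.1   0.43  1.55 -0.    1.16  0.06]
-1 [-0.1   0.59  1.65 -0.    0.9   0.06]
-1 [ 0.09  0.66  1.53 -0.    0.96  0.25]
```

```bash
python3 -W ignore - <<'E'
from h import *
from bench import robot
robot.move_ptp(at(W,GX,0,.16),rot(W[2],-1))
robot.gripper_to(.055,40)
p=(robot.read_position(),robot.read_eef_rot())
f=robot.grab_frame('wrist');f['tcp']=p;pickle.dump(f,open('wrist1.pkl','wb'))
cv2.imwrite('pics/wrist1.png',cv2.resize(f['frame'][:,:,::-1],None,fx=1.5,fy=1.5))
print(robot.read_t(),p[0],robot.read_width())
E
```

```text
3.9167 [ 0.52300645 -0.28489637  0.15998394] 0.05488437252287099
```

View pics/wrist1.png

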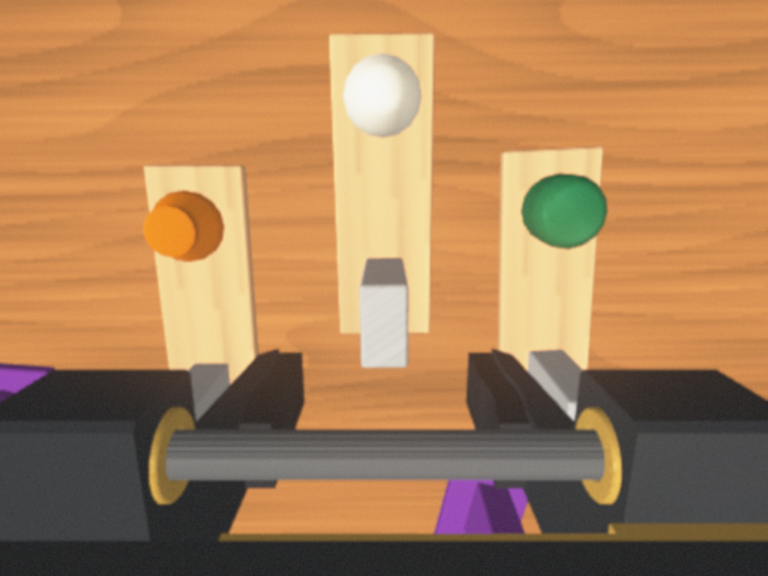

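The wrist view shows the white sled's block at about (384, 325), midway between the fingers at (300 and 468). The neighbouring sleds are clear on both sides. I'll descend and grip.

```bash
python3 -W ignore - <<'E'
from h import *
from bench import robot
print(robot.move_linear(at(W,GX,0,.039),speed=.12,until_force=8))
robot.gripper_to(.01,55)
print(robot.read_t(),robot.read_position(),robot.read_width(),robot.read_force())
robot.move_linear(at(W,GX,0,.059),speed=.06)
print(robot.read_width(),robot.read_force(),robot.read_moment())
for n in('scene',):
    f=robot.grab_frame(n); cv2.imwrite('pics/scene2.png',cv2.resize(f['frame'][150:310,90:310,::-1],None,fx=3.5,fy=3.5))
E
```

```text
False
5.65 [ 0.52302299 -0.28484843  0.03913516] 0.023875907151899644 [-0.27940931  1.85627995  1.97426948]
0.023578541376364073 [-0.0668359   0.80059931 -3.25653683] [-0.04570324  0.20801596  0.00439095]
```

View pics/scene2.png

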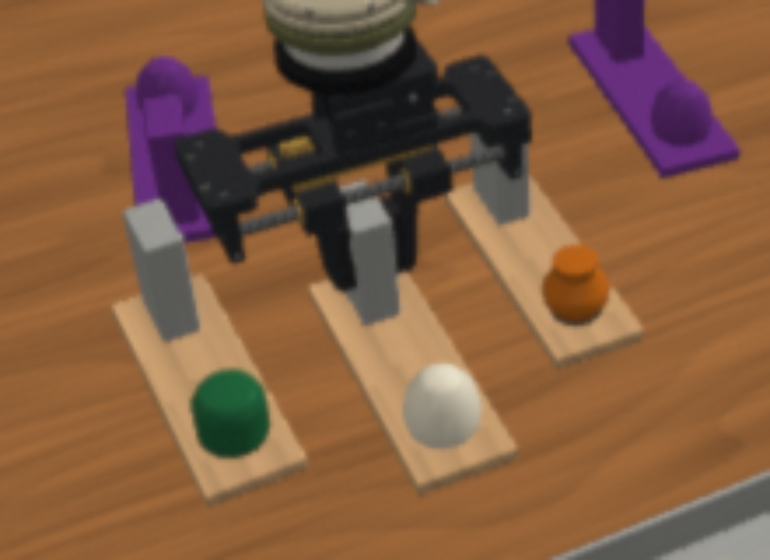

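```bash
python3 -W ignore - <<'E'
from h import *
from bench import robot
robot.move_linear(at(W,GX,0,.155),speed=.1)
print(robot.read_t(),robot.read_width(),robot.read_force())
f=robot.grab_frame('scene');pickle.dump(f,open('scene3.pkl','wb'))
c=f['frame'][100:300,110:310,::-1].copy(); cv2.imwrite('pics/scene3.png',cv2.resize(c,None,fx=3,fy=3,interpolation=cv2.INTER_CUBIC))
for p in[(.09,-.03),(.09,.03),(-.09,-.03)]:
    for z in(.01,.03,.126): print(p,z,proj(f,at(W,*p,z)).round(1), ((proj(f,at(W,*p,z))-[110,100])*3).round())
E
```

```text
7.2917 0.02337495599250678 [ 0.0768337  -0.20722104 -4.51427785]
(0.09, -0.03) 0.01 [209.7 296. ] [299. 588.]
(0.09, -0.03) 0.03 [209.  288.9] [297. 567.]
(0.09, -0.03) 0.126 [205.2 252. ] [286. 456.]
(0.09, 0.03) 0.01 [238.5 285.3] [386. 556.]
(0.09, 0.03) 0.03 [238.2 278.2] [385. 535.]
(0.09, 0.03) 0.126 [236.4 241.4] [379. 424.]
(-0.09, -0.03) 0.01 [178.9 238.4] [207. 415.]
(-0.09, -0.03) 0.03 [177.9 231.5] [204. 394.]
(-0.09, -0.03) 0.126 [172.8 195.9] [188. 288.]
```

View pics/scene3.png

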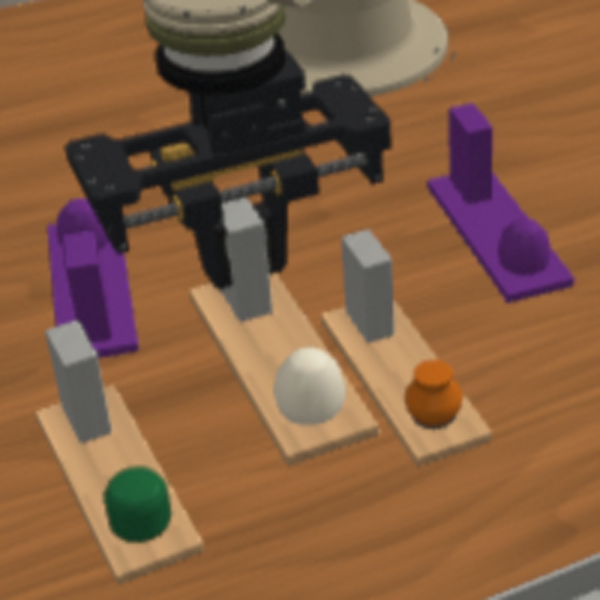

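The scene view shows the sled hanging level, with its front corner at (290, 458) where (286, 456) was predicted. The grip hasn't slipped, and the sled clears the amber block. Next I'll carry it over and set it down in front of the mouth.

```bash
python3 -W ignore - <<'E'
from h import *
from bench import robot
g=GX-.112
robot.move_linear(at(H,g,0,.155),speed=.12,rot=rot(H[2],-1))
print(robot.read_t(),robot.read_width(),robot.read_force())
robot.move_linear(at(H,g,0,.055),speed=.1)
r=robot.move_linear(at(H,g,0,.034),speed=.03,until_force=4)
print(r,robot.read_t(),robot.read_position(),robot.read_width(),robot.read_force())
for n in('top','scene'):
    f=robot.grab_frame(n);pickle.dump(f,open(n+'4.pkl','wb'))
    c=f['frame'][90:230,70:270] if n=='top' else f['frame'][90:240,280:480]
    cv2.imwrite(f'pics/{n}4.png',cv2.resize(c[:,:,::-1],None,fx=4,fy=4,interpolation=cv2.INTER_CUBIC))
E
```

```text
10.325 0.023779453976861476 [-0.1984208   0.03673756 -5.00082463]
True 12.0167 [0.53956129 0.05489177 0.03901918] 0.02376485867044418 [-1.03864594 -0.17981835  4.23921533]
```

View pics/top4.png

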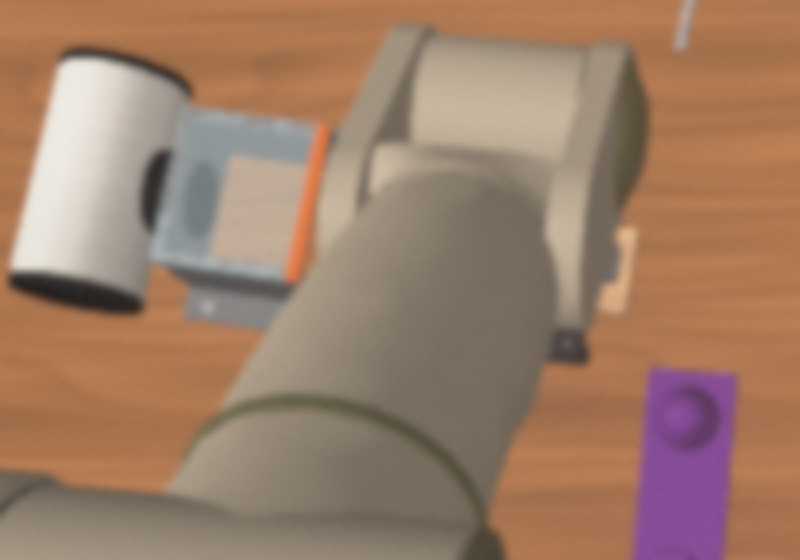

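View pics/scene4.png

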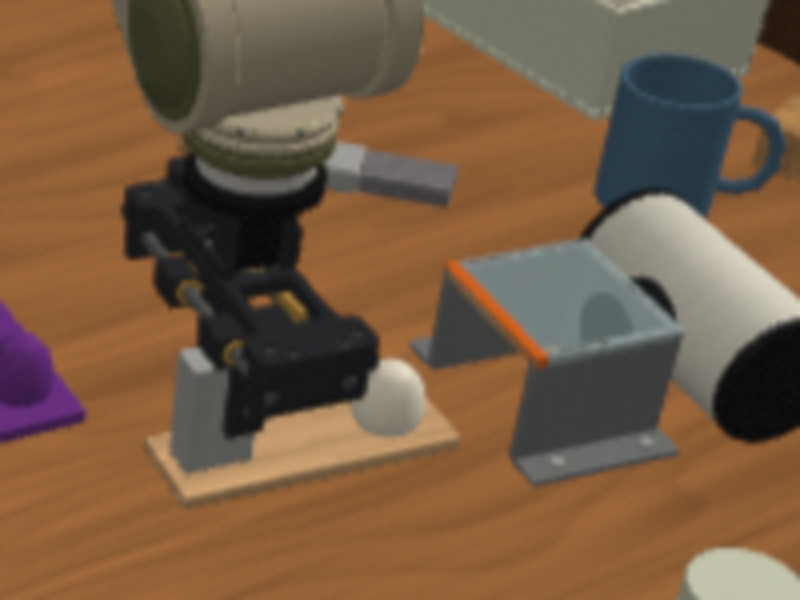

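```bash
python3 -W ignore - <<'E'
from h import *
s=pickle.load(open('scene4.pkl','rb'))
P=[back(s,cr(u,280,90,4),.01)[:2] for u in((458,435),(187,497),(148,445))]
Rh=np.array([[np.cos(H[2]),np.sin(H[2])],[-np.sin(H[2]),np.cos(H[2])]])
for p in P: print((Rh@(p-np.array(H[:2]))).round(4))
d=P[0]-P[1];print(np.degrees(np.arctan2(d[1],d[0])))
E
```

```text
[-0.0246 -0.0263]
[-0.2012 -0.0289]
[-0.2036  0.0224]
81.52030513080966
```

```bash
python3 -W ignore - <<'E'
from h import *
from bench import robot
z=robot.read_position()[2]+.0005
r=robot.move_linear(at(H,GX-.015,0,z),speed=.06,until_force=15)
print(r,robot.read_t(),robot.read_position(),robot.read_force(),robot.read_moment())
f=robot.grab_frame('scene');pickle.dump(f,open('scene5.pkl','wb'))
cv2.imwrite('pics/scene5.png',cv2.resize(f['frame'][110:230,330:490,::-1],None,fx=5,fy=5,interpolation=cv2.INTER_CUBIC))
if not r:
    r=robot.move_linear(at(H,GX+.008,0,z),speed=.02,until_force=10)
    p=robot.read_position()
    print(r,robot.read_t(),p,robot.read_force())
    print('hood x offset of sled', (np.array(p[:2])-at(H,GX,0,0)[:2])@[np.cos(H[2]),np.sin(H[2])])
f=robot.grab_frame('scene');pickle.dump(f,open('scene6.pkl','wb'))
cv2.imwrite('pics/scene6.png',cv2.resize(f['frame'][110:230,330:490,::-1],None,fx=5,fy=5,interpolation=cv2.INTER_CUBIC))
E
```

```text
False 13.8833 [0.55515371 0.1505144  0.03923611] [-0.01827611 -0.75706443 -3.78909395] [-0.13635813  0.04392439 -0.01632558]
True 14.7333 [0.5576412  0.16608821 0.03909926] [-1.19042885 -2.79928317  4.14875982]
hood x offset of sled 0.0006540052528292461
```

View pics/scene6.png

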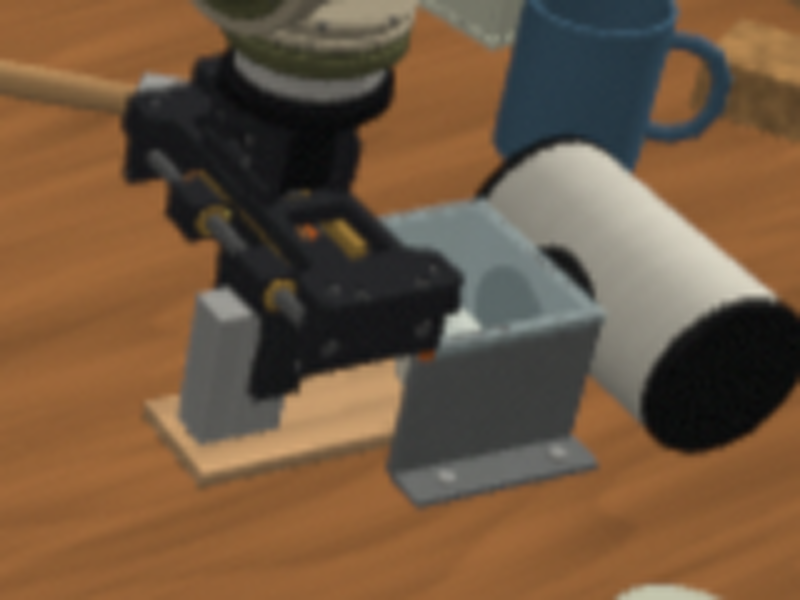

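```bash
python3 -W ignore - <<'E'
from h import *
from bench import robot
u=np.array([np.cos(H[2]),np.sin(H[2])])
def st(tag):
    p=robot.read_position();F=robot.read_force()
    print(tag,round(robot.read_t(),2),((np.array(p[:2])-at(H,GX,0,0)[:2])@u).round(4),p[2].round(4),'Fx',(F[:2]@u).round(1),'Fz',F[2].round(1))
st('a')
z=robot.read_position()[2]+.0005
for k in range(4):
    x=.0015*(k+1)
    r=robot.move_linear(at(H,GX+x,0,z),speed=.01,until_force=12); st(r)
    if robot.read_force()[:2]@u< -10: break
E
```

```text
a 14.78 0.0007 0.0391 Fx -3.3 Fz 2.6
False 15.13 0.0008 0.0395 Fx -6.8 Fz -0.0
True 15.34 0.0007 0.0394 Fx -2.6 Fz 1.1
True 15.62 0.0007 0.0396 Fx -3.2 Fz 2.9
True 15.92 0.0007 0.0397 Fx -2.8 Fz 3.0
```

The sled stops at +0.7 mm however often I command it further, so it is against the back wall. I'll release it, back the arm off and look.

```bash
python3 -W ignore - <<'E'
from h import *
from bench import robot
robot.gripper_to(.055)
p=robot.read_position()
robot.move_linear([p[0],p[1],.16],speed=.1)
robot.goto_joints([-0.9]+list(robot.read_q()[1:]))
print(robot.read_t(),robot.read_force())
for n in('top','scene'):
    f=robot.grab_frame(n);pickle.dump(f,open(n+'7.pkl','wb'))
    c=f['frame'][90:210,70:230] if n=='top' else f['frame'][120:230,340:490]
    cv2.imwrite(f'pics/{n}7.png',cv2.resize(c[:,:,::-1],None,fx=5,fy=5,interpolation=cv2.INTER_CUBIC))
    cv2.imwrite(f'pics/{n}7full.png',f['frame'][:,:,::-1])
E
```

```text
19.8917 [0.46463703 1.74859549 0.07266257]
```

View pics/top7.png

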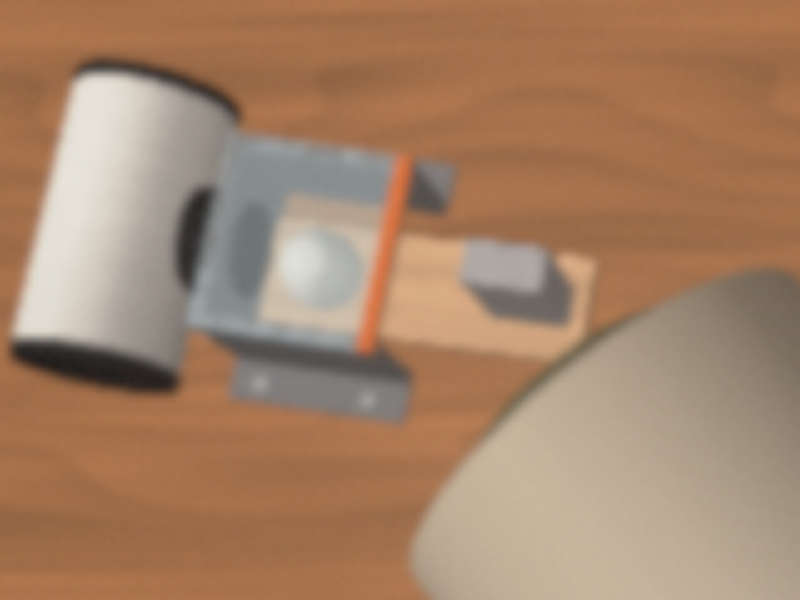

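View pics/scene7.png

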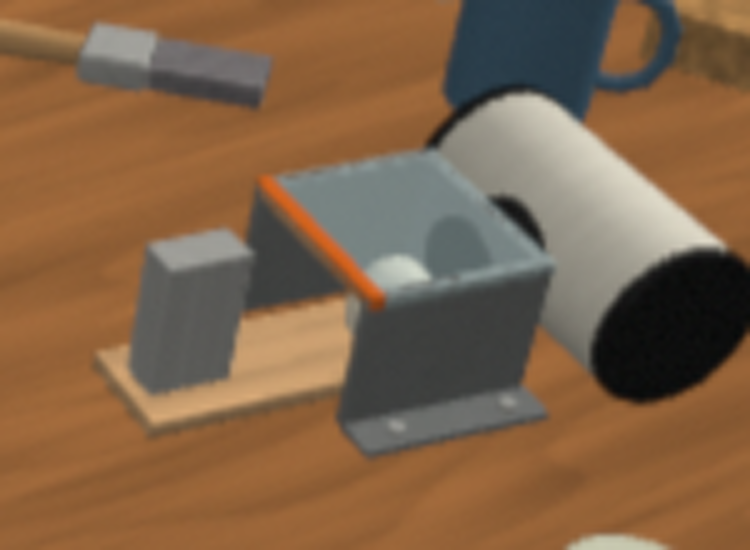

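View pics/scene7full.png

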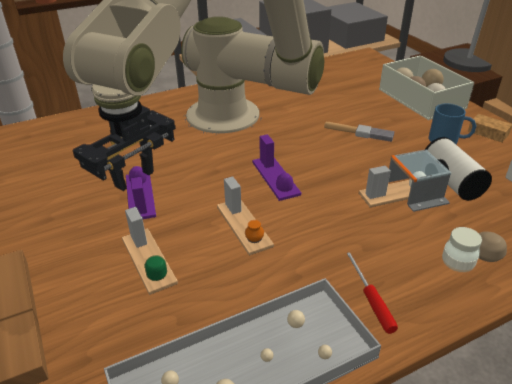

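```bash
python3 -W ignore - <<'E'
from h import *
t=pickle.load(open('top7.pkl','rb'));s=pickle.load(open('scene7.pkl','rb'))
Rh=np.array([[np.cos(H[2]),np.sin(H[2])],[-np.sin(H[2]),np.cos(H[2])]])
for f,o,us in((t,(70,90,5),((597,260),(403,236),(577,358),(385,337))),(s,(340,120,5),((96,356),(152,430),(340,392)))):
    P=[back(f,cr(u,*o),.01)[:2] for u in us]
    for p in P: print((Rh@(p-np.array(H[:2]))).round(4))
    print('--')
u=[(465,240),(548,248),(545,293),(462,283)]
for q in u: print((Rh@(back(t,cr(q,70,90,5),.084)[:2]-np.array(H[:2]))).round(4))
s0=pickle.load(open('scene0.pkl','rb'))['frame'].astype(int)
d=np.abs(s0-s['frame']).max(2); print('amber diff',np.percentile(d[195:250,215:275],99),'green',np.percentile(d[225:290,122:178],99))
E
```

```text
[-0.0913 -0.0298]
[ 0.0177 -0.0281]
[-0.0901  0.0266]
[0.0164 0.03  ]
--
[-0.0908  0.0269]
[-0.0921 -0.033 ]
[ 0.0066 -0.035 ]
--
[-0.0393 -0.0104]
[-0.0825 -0.0122]
[-0.0852  0.0116]
[-0.0421  0.0124]
amber diff 13.0 green 13.0
```

```bash
python3 - <<'E'
from bench import robot
robot.sign_off(); print(robot.read_t())
E
```

```text
the job is handed in; nothing more can be done
the job is handed in; nothing more can be done
```

The white sled is home in the dust hood. I gripped it by the steel block, lifted it over the amber sled and turned it. I then set it on the bench in front of the mouth and slid it in, stone first, until it stopped against the back wall. I released it, moved the arm clear and handed in at about 20 s on the robot's clock.

**Position:** the last pictures from both fixed cameras put its rear edge 90–92 mm before the mouth. That puts its origin about 1 mm short of fully home, 2–3 mm off the centre line and turned by about 1–2°.

**Flatness:** the board looks flat on the bench in both views. I did not measure its tilt or height separately.

**Amber and green sleds:** the before and after pictures show no visible change around either one.

**Checks that tripped early:** the first force stop during the slide came mostly from vertical force, so it did not prove wall contact. I pushed on in small steps. The sled stayed at +0.7 mm by the arm's reading, with only a few newtons pushing back, and I took that as the wall.

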